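Load the second lining block in the drilling fixture and lock the spring-collar dog

ROBOT

A 6-joint arm with a two-finger parallel gripper is mounted at the origin on a cart in front of the work surface, level with it; the furniture and walls round the work are solid. World frame = base frame: x ahead of the robot, y to its left, z up, the work surface at z = 0. Lengths are in m, angles in degrees, forces in N, time in s.
With the tool pointing down it reaches from about 0.3 to 0.75 m from the base axis. Payload 8.5 kg.
Tool frame: the origin (TCP) lies at the very end of the fingers, on their centre line; the grasp point (between the pads) lies 19 mm behind it; x points along the fingers, y is the direction in which the jaws open and shut, and the axes are right-handed (so a half turn about x gives the same grasp; the last joint's range is limited). The gripper opens to 85 mm and grips with 20 to 120 N. Pads are 22 mm wide; open, the fingers measure 114 mm over their backs; the gripper's body (76 mm by 85 mm) begins 54 mm behind the grasp point. The pads swing forward as they close: fully open they stand 13 mm farther back than shut.
Start: joints at [63.581, 21.807, 74.336, -0, 83.858, -12.336], TCP at [0.134, 0.533, 0.196] pointing down, gripper open.
Joint ranges: [-178.18, 178.18], [-50.72, 133.34], [12.68, 142.11], [-81.47, 261.47], [9.98, 163.14], [-165.26, 165.26]. Speed limits (degrees/s): [136.94, 136.94, 180, 180, 180, 180].

INTERFACE

Orientations are given as a 3x3 rotation matrix whose columns are the frame's x, y, z axes.
In Python, from rig import env, eyes, close_job gives the robot as it stands.
- The arm moves only by the shell command python3 -m pendant 'ROWS' [OPENING] [FORCE]. ROWS is a JSON object of lists of equal length, an entry for each row: "travel": the shift along the world's x, y, z in mm, a list of three; "delta_rot": the turn, a rotation vector about the world's x, y, z in rad, a list of three. In form: {"travel": [[x, y, z], ...], "delta_rot": [[wx, wy, wz], ...]}. A call has 1 to 20 rows; each row shifts and turns the commanded pose from where the row before left it; what a row does not reach is not made up. A row lasts 1/12 s, in which the tool goes at most 41.7 mm and 7.16 degrees, less where a joint would pass 70% of its speed; a pose out of reach is approached as far as the arm can. A call with a gripper value outside its range is refused whole. OPENING is the finger opening in mm, from 0 to 85.4, set as the call begins (- or left out, the last holds). The fingers move at their own pace and stop on an object; FORCE is the grip in N (left out, the last holds). Time passes only in rows, so rows that do not move let the fingers close. It gives the time, the measured TCP pose, the force and the opening at its end, in the units of the state.
- env.observe(): the state, without advancing time (a new reading comes with each control period).
- eyes.get_image(name): name is "scene" or "top"; returns the picture (480x640x3 uint8, red, green, blue); there is no depth.
- eyes.camera_model(name): a dict with "vfov" (degrees; the focal length in pixels is half the picture's height over the tangent of half this angle, whatever the lens; pixels are square), "cx", "cy" (the principal point, pixels), "pose" (4x4, takes a point from camera to world coordinates). Camera axes: x right, y up, looking along -z (the intrinsics and any distortion apply to the point x, -y, -z); pixel columns grow to the right and rows downward; lengths in m; the calibration is good to about 2 mm. A picture is of the moment at which its call begins. camera_model takes no time and is no camera call.
- close_job(): hands the job in, once; it reports no verdict.
The state is a dict: "time_s": time; "q": joint angles; "qvel": joint speeds; "joint_efforts": joint torques, N m; "position": TCP position; "tool_rot": TCP orientation; "ft_force": force on the tool from outside, world axes, zero at the start; "wrist_torque": the same for the moment, N m; "grip_width": finger opening in m.
Only numpy, scipy, OpenCV 4.12 (cv2) and the standard library are available. Lean on these libraries where they do the work, as an engineer would, in place of code of your own. Each camera call takes 0.05 s, during which the arm holds its last target. There are 200 camera calls.

TASK

Get the second brick-red friction block ready for drilling: pull the knurled collar of the fixture's red retaining dog up against its spring, turn it clockwise and let it drop into its open slot, then set the loose block in the fixture's channel behind the block already there and push the two up together until there is no gap between them or at the end stop. Then lift the collar again, turn it back and let it drop fully home, so that the dog's nose shuts the channel behind the block. Leave the other things on the bench where they are.

Things in the scene. Friction and masses are not known exactly. Their poses are not given: they have to be found in the camera images.
- lining_fixture: Aluminium drilling fixture fixed on the bench. Origin at bench level; +y along the channel to the end stop. In its frame, mm: plate x -62..66, y -165..135, 10 thick. Channel: centre line x 30, 30 wide, floor z 10; rail on the post's side y -82..115, other rail y -150..115, tops z 22; open at -y. Blocks home: centred at y 65 and -35, flat on the floor. Post of the dog: x -24, y -110, top z 97.
- stop_face (a point): Foot of the end stop's face, mid-channel, on the channel floor (fixture x 30, y 115, z 10 mm). The stop is 48 mm wide and rises 42 mm above the floor.
- block_in_fixture: Brick-red friction block, 100 x 24 x 54 mm, 0.09 kg, standing in the channel 3 to 12 mm short of the end stop; it is loose and slides along the channel when pushed. Origin: centre of its underside; x along its 100 mm length, z up.
- loose_block: The second brick-red friction block, the same size (100 x 24 x 54 mm, 0.09 kg), standing on its long narrow face on the bench to the left or right of the fixture. Origin: centre of its underside; x along its 100 mm length, y across its 24 mm thickness, z up.
- collar_grip (a point): Mid-height of the knurled steel collar, on the post's vertical axis, 60 mm above the bench when down; it rises with the collar. The collar is 36 mm across and 32 mm tall (16 above and below this point). Below it is a 29 mm wide red hub; above its top the post's spring, 23 mm washer and nut reach to 37 mm over this point.
- dog_nose (a point): Middle of the nose face of the red dog that stands behind the block, 20 mm above the channel floor when down. Dog and collar are one piece: an arm 12 mm wide reaching 63 mm from the post axis, its nose 17 mm wide and pointing 23 mm sideways. Shut, this face is at fixture y -87 mm, 2 mm behind a block that is home.
- dog_lift (a joint): Height of collar and dog in m: 0 (down in a slot) to 0.016. Spring and weight pull down with 7 N at 0, 11 N at the top. The arm drops into slots of the notched ring round the post; lift it 0.009 or more (better 0.012 to 0.014) to turn it. Between the slots it rests on the ring at about 0.009.
- dog_turn (a joint): Turn of collar and dog in rad, growing clockwise seen from above: 0 shut (arm across the channel, along fixture +x), 1.31 open (arm swung to -y, clear of the channel). Slots only at 0 and 1.31, each with about 0.05 of play; no spring in this direction.
- grease_tin: Blue grease tin, 53 mm in diameter and 38 mm tall; a bystander on the other side of the fixture from the loose block. Origin: centre of its underside.
- paint_marker: Paint marker, 121 mm long and 13 mm thick, lying in front of the fixture; a bystander. Origin: centre of its underside.
- lining_pad_0: Brake pad, 40 x 61 x 14 mm, lying flat at the back left; a bystander.
- lining_pad_1: Brake pad, 40 x 61 x 14 mm, lying flat further to the left; a bystander.
- spring_c: Coil spring, 29 mm thick and 56 mm long, lying behind the fixture; a bystander.
- bolt: Hex bolt, 54 mm long and 18 mm thick, lying behind the fixture; a bystander.

How it is judged:
By the outcome, as a careful person would: the job done as asked, in the order asked, and still so for the second after the job is handed in, with the robot touching nothing.
It also fails if it takes over 72 s, if anything falls off the work surface, if the arm or the gripper's body presses on something with over 40 N, if the wrist force passes 120 N, or if a joint passes its speed limit or range.

## Working session

There is one attempt and no reset: what is moved stays moved. The work goes in short steps, Python scripts to look and compute and a shell command to move; the robot and the scene stay as the last step left them, time stands still between calls to the robot, and variables do not carry over. Pictures are saved under pics/ and viewed, about 8 in all and at most 12, crops included, and the job is handed in when it is done.

```bash
ls; mkdir -p pics
python3 - <<'E'
from rig import env,eyes
import cv2,json,numpy as np
for n in("scene","top"):
    cv2.imwrite(f"pics/{n}0.png",eyes.get_image(n)[:,:,::-1]); m=eyes.camera_model(n); print(n,{k:(np.round(v,4).tolist()) if k!='model' else v for k,v in m.items() if not isinstance(v,str)})
o=env.observe();print({k:np.round(v,3).tolist() for k,v in o.items()})
E
```

```text
pics
scene {'vfov': 50.3419, 'cx': 314.0359, 'cy': 246.7746, 'pose': [[0.6128, 0.4629, -0.6405, -0.3468], [-0.7902, 0.348, -0.5045, -0.651], [-0.0106, 0.8152, 0.579, 0.8882], [0.0, 0.0, 0.0, 1.0]]}
top {'vfov': 52.0809, 'cx': 316.2067, 'cy': 236.1991, 'pose': [[0.0081, 0.9862, -0.1652, 0.3826], [-0.9999, 0.01, 0.0108, 0.0565], [0.0123, 0.1651, 0.9862, 1.1122], [0.0, 0.0, 0.0, 1.0]]}
{'time_s': 0.1, 'q': [63.581, 21.837, 74.379, 0.002, 83.859, -12.337], 'qvel': [-0.002, -0.071, -0.093, 0.022, 0.074, -0.072], 'joint_efforts': [0.003, -44.922, -23.166, -0.0, 0.004, -0.0], 'position': [0.134, 0.533, 0.195], 'tool_rot': [[-0.001, 0.243, 0.97], [-0.001, 0.97, -0.243], [-1.0, -0.001, -0.0]], 'ft_force': [0.063, -0.818, 0.327], 'wrist_torque': [0.017, -0.034, 0.029], 'grip_width': 0.085}
```

View pics/scene0.png

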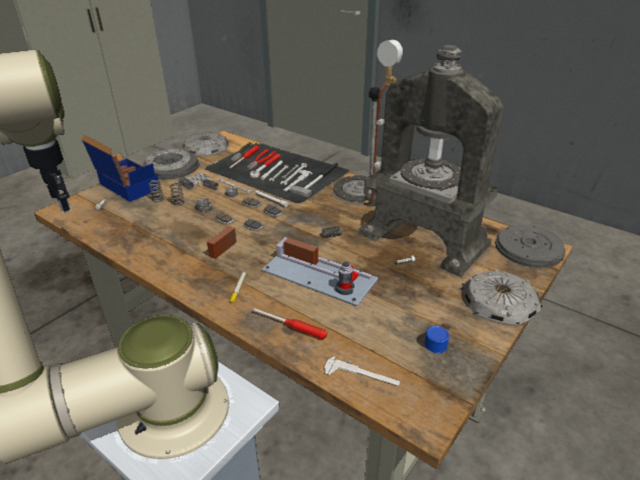

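View pics/top0.png

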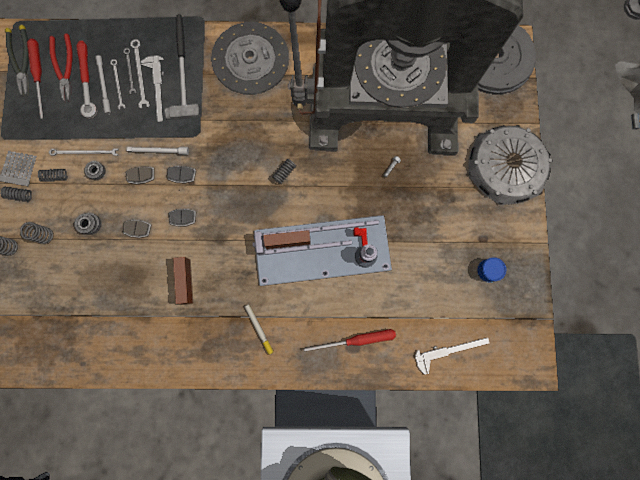

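The top view shows the fixture at about (255–391, 217–285) with the end stop to the left. The dog is at (365,250) and shut, and the loose block is at (179,281). Now I'll measure them.

```bash
cat > h.py <<'E'
from rig import env,eyes
import cv2,numpy as np
def K(n):
    m=eyes.camera_model(n); f=240/np.tan(np.radians(m["vfov"]/2)); return f,m["cx"],m["cy"],np.array(m["pose"])
def ray(n,p):
    f,cx,cy,T=K(n); d=T[:3,:3]@np.array([(p[0]-cx)/f,-(p[1]-cy)/f,-1]); return T[:3,3],d
def on(n,p,z):
    o,d=ray(n,p); return o+d*(z-o[2])/d[2]
def proj(n,P):
    f,cx,cy,T=K(n); c=T[:3,:3].T@(np.array(P)-T[:3,3]); return np.array([cx+f*c[0]/-c[2],cy-f*c[1]/-c[2]])
def tri(a,b):
    (o1,d1),(o2,d2)=ray("top",a),ray("scene",b); s=np.linalg.lstsq(np.c_[d1,-d2],o2-o1,rcond=None)[0]
    p,q=o1+d1*s[0],o2+d2*s[1]; return (p+q)/2,np.linalg.norm(p-q)
E
python3 - <<'E'
from h import *
print(eyes.camera_model("top").keys())
t=cv2.imread("pics/top0.png");s=cv2.imread("pics/scene0.png")
a=cv2.resize(t[200:310,150:410],None,fx=3,fy=3,interpolation=cv2.INTER_CUBIC)
b=cv2.resize(s[215:315,190:390],None,fx=4,fy=4,interpolation=cv2.INTER_CUBIC)
b=b[:, :]; 
cv2.imwrite("pics/c1.png",a);cv2.imwrite("pics/c2.png",b)
for n,im in(("top",t),("scene",s)):
    h=cv2.cvtColor(im,cv2.COLOR_BGR2HSV)
    m=((h[...,0]<9)|(h[...,0]>174))&(h[...,1]>110)&(h[...,2]>50)
    c,_=cv2.findContours(m.astype(np.uint8),0,2)
    for k in c:
        if cv2.contourArea(k)>60:
            r=cv2.minAreaRect(k);print(n,cv2.contourArea(k),np.round(cv2.boxPoints(r),1).tolist())
    g=(h[...,1]<60)&(h[...,2]>110); c,_=cv2.findContours(g.astype(np.uint8),0,2)
    for k in c:
        x=cv2.boundingRect(k)
        if cv2.contourArea(k)>1500: print(n,"plate",x,np.round(cv2.boxPoints(cv2.minAreaRect(k)),1).tolist(),cv2.approxPolyDP(k,4,True)[:,0].tolist())
E
```

```text
dict_keys(['vfov', 'cx', 'cy', 'pose'])
top 454.5 [[345.0, 336.5], [394.20001220703125, 327.70001220703125], [396.20001220703125, 338.70001220703125], [347.0, 347.5]]
top 130.5 [[353.5, 227.10000610351562], [365.79998779296875, 226.1999969482422], [367.20001220703125, 244.8000030517578], [354.8999938964844, 245.6999969482422]]
top 325.0 [[75.4000015258789, 41.5], [85.5999984741211, 40.099998474121094], [91.0999984741211, 81.5999984741211], [80.9000015258789, 82.9000015258789]]
top 400.5 [[25.799999237060547, 38.5], [37.099998474121094, 37.099998474121094], [42.599998474121094, 80.69999694824219], [31.299999237060547, 82.0999984741211]]
top 425.0 [[47.099998474121094, 35.70000076293945], [69.19999694824219, 32.5], [75.69999694824219, 77.9000015258789], [53.599998474121094, 81.0999984741211]]
top plate (261, 425, 152, 55) [[261.0, 425.0], [412.0, 425.0], [412.0, 479.0], [261.0, 479.0]] [[412, 425], [408, 430], [263, 429], [261, 479], [281, 479], [304, 451], [326, 446], [353, 449], [321, 452], [371, 479], [410, 479]]
top plate (254, 215, 138, 71) [[252.39999389648438, 223.6999969482422]
[... 4983 characters left out ...]
(0, 0, 369, 196) [[-0.0, 0.0], [368.0, 0.0], [368.0, 195.0], [0.0, 195.0]] [[17, 2], [33, 48], [0, 54], [0, 113], [50, 106], [36, 55], [39, 49], [49, 60], [66, 116], [60, 138], [74, 177], [64, 179], [70, 195], [75, 187], [76, 192], [98, 182], [80, 141], [83, 134], [111, 147], [112, 154], [121, 152], [123, 158], [141, 164], [145, 159], [160, 170], [181, 167], [189, 159], [187, 152], [171, 146], [184, 140], [199, 155], [223, 151], [225, 137], [216, 132], [234, 130], [232, 125], [244, 129], [240, 135], [310, 157], [341, 149], [342, 154], [368, 162], [368, 156], [203, 104], [170, 115], [148, 0], [91, 0], [94, 14], [97, 5], [103, 32], [96, 23], [130, 154], [126, 156], [97, 38], [84, 10], [88, 1]]
```

View pics/c1.png

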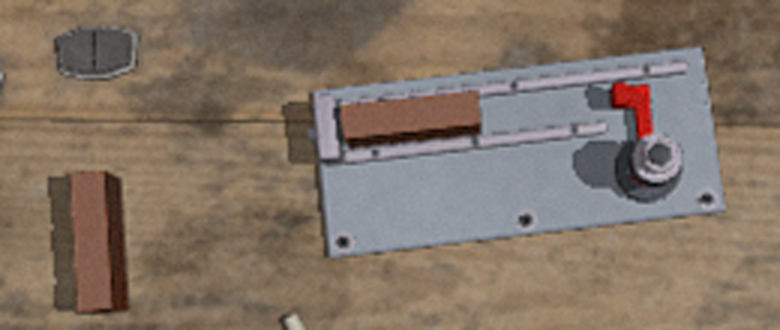

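View pics/c2.png

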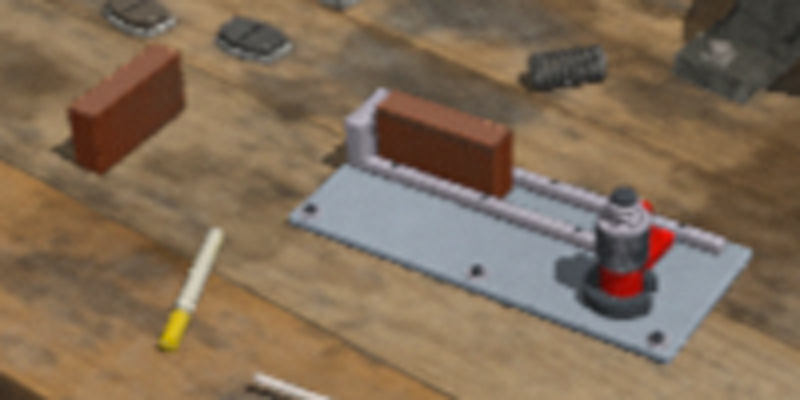

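The crops show the plate corners, the shut dog, the block in the fixture (about 8 mm short of the stop) and the loose block's lighter top face. I'll fit poses from the picked corners and cross-check them in the other view.

Run:
```python
from h import *
c1=lambda p:((p[0]+.5)/3-.5+150,(p[1]+.5)/3-.5+200)
c2=lambda p:((p[0]+.5)/4-.5+190,(p[1]+.5)/4-.5+215)
def fit(L,W):
    L,W=np.array(L,float),np.array(W,float);l,w=L-L.mean(0),W-W.mean(0)
    U,S,V=np.linalg.svd(w.T@l);D=np.diag([1,np.linalg.det(U@V)]);R=U@D@V
    t=W.mean(0)-R@L.mean(0);return R,t,W-(L@R.T+t),S.sum()/(l**2).sum()
def rep(n,r):
    R,t,e,s=r;print(n,"yaw",round(np.degrees(np.arctan2(R[1,0],R[0,0])),2),"t",np.round(t*1e3,1),"res",np.round(e*1e3,1).tolist(),"scale",round(s,4))
L=np.array([[66,135],[66,-165],[-62,-165],[-62,135]])/1e3
rt=fit(L,[on("top",c1(p),.01)[:2] for p in [(313,91),(701,47),(722,211),(327,257)]]);rep("fix top",rt)
rs=fit(L[[3,2,1]],[on("scene",c2(p),.01)[:2] for p in [(290,217),(667,358),(751,253)]]);rep("fix scene",rs)
for R,t,_,_ in(rt,rs): print("post",np.round((R@[-.024,-.110]+t)*1e3,1))
print("nut top",np.round(on("top",c1((660,154)),.097)*1e3,1), np.round(on("scene",c2((624,193)),.097)*1e3,1))
B=np.array([[.05,.012],[.05,-.012],[-.05,-.012],[-.05,.012]])
# scan bricks
t0=cv2.imread("pics/top0.png");h=cv2.cvtColor(t0,cv2.COLOR_BGR2HSV);print("hsv top face",h[275,175],h[275,185],h[238,285])
m=((h[...,0]<12)|(h[...,0]>172))&(h[...,1]>80)&(h[...,2]>95);m[:, :160]=0;m[:,320:]=0;m[:215]=0;m[310:]=0
for k in cv2.findContours(m.astype(np.uint8),0,2)[0]:
    if cv2.contourArea(k)>150: 
        b=cv2.boxPoints(cv2.minAreaRect(k));print("mask",np.round(b,1).tolist(),[np.round(on("top",p,.054 if p[0]<230 else .064)[:2]*1e3,1).tolist() for p in b])
rep("loose top",fit(B,[on("top",c1(p),.054)[:2] for p in [(69,171),(107,171),(113,310),(75,313)]]))
rep("loose scene",fit(B,[on("scene",c2(p),.054)[:2] for p in [(156,45),(184,55),(98,114),(70,103)]]))
```

```text
fix top yaw 7.05 t [532.1  46. ] res [[-0.9, -2.0], [-0.5, 0.3], [0.9, 2.0], [0.6, -0.3]] scale 0.9916
fix scene yaw 6.91 t [529.6  41.1] res [[0.8, -2.8], [1.5, 2.1], [-2.3, 0.7]] scale 0.9838
post [521.8 -66.1]
post [519. -71.]
nut top [522.5 -66.6  97. ] [520.7 -70.   97. ]
hsv top face [  8 102 135] [ 10 122 125] [  8 103 131]
mask [[172.0, 257.29998779296875], [184.0, 256.3999938964844], [187.1999969482422, 302.5], [175.3000030517578, 303.29998779296875]] [[510.5, 356.1], [512.6, 330.5], [414.0, 318.3], [412.0, 343.5]]
mask [[263.1000061035156, 235.0], [308.29998779296875, 230.0], [309.5, 240.6999969482422], [264.29998779296875, 245.6999969482422]] [[559.7, 159.8], [571.7, 62.2], [548.2, 59.3], [536.2, 156.6]]
loose top yaw 5.34 t [461.9 336.3] res [[1.3, 1.9], [-0.6, -1.5], [-0.3, -1.6], [-0.4, 1.2]] scale 1.0138
loose scene yaw 3.58 t [463.  331.2] res [[-4.7, 0.9], [-3.3, -1.7], [4.6, -0.9], [3.5, 1.6]] scale 0.9292
```

```bash
python3 -m pendant '{"travel":[[19.4,-30,-2],[19.4,-30,-2],[19.4,-30,-2],[19.4,-30,-2],[19.4,-30,-2],[19.4,-30,-2],[19.4,-30,-2],[19.4,-30,-2],[19.4,-30,-2],[19.4,-30,-2],[19.4,-30,-2],[19.4,-30,-2],[19.4,-30,-2],[19.4,-30,-2],[19.4,-30,-2],[19.4,-30,-2],[19.4,-30,-2],[19.4,-30,-2],[19.4,-30,-2],[19.4,-30,-2]],"delta_rot":[[0,0,-0.0777],[0,0,-0.0777],[0,0,-0.0777],[0,0,-0.0777],[0,0,-0.0777],[0,0,-0.0777],[0,0,-0.0777],[0,0,-0.0777],[0,0,-0.0777],[0,0,-0.0777],[0,0,-0.0777],[0,0,-0.0777],[0,0,-0.0777],[0,0,-0.0777],[0,0,-0.0777],[0,0,-0.0777],[0,0,-0.0777],[0,0,-0.0777],[0,0,-0.0777],[0,0,-0.0777]]}' 60 40
cat >> h.py <<'E'
def st():
    o=env.observe(); R=np.array(o["tool_rot"]); print("t",round(o["time_s"],2),"p",np.round(np.array(o["position"])*1e3,1),"jaw",round(np.degrees(np.arctan2(R[1,1],R[0,1])),2),"tilt",np.round(R[:,0],3),"F",np.round(o["ft_force"],1),"M",np.round(o["wrist_torque"],2),"w",round(o["grip_width"]*1e3,1))
E
python3 -c "
from h import *
st()"
```

```text
time_s: 1.77
position: [0.5223, -0.0683, 0.1556]
tool_rot: [[-0.001, 0.973, -0.231], [0.0, -0.231, -0.973], [-1.0, -0.001, -0.0]]
ft_force: [0.7, -0.6, -0.1]
grip_width: 0.0597
t 1.77 p [522.3 -68.3 155.6] jaw -13.36 tilt [-0.001  0.    -1.   ] F [ 0.7 -0.6 -0.1] M [-0.02  0.01  0.03] w 59.7
```

```bash
python3 -m pendant '{"travel":[[-0.3,0,-20],[-0.3,0,-20],[-0.3,0,-20],[-0.3,0,-15],[0,0,-10],[0,0,-10],[0,0,0]],"delta_rot":[[0,0,0],[0,0,0],[0,0,0],[0,0,0],[0,0,0],[0,0,0],[0,0,0]]}' 60 40
python3 - <<'E'
from h import *
st()
t=eyes.get_image("top")[:,:,::-1];s=eyes.get_image("scene")[:,:,::-1]
for n,z in(("top",.06),("scene",.06)): print(n,proj(n,[.521,-.0683,z]))
a=cv2.resize(t[205:285,330:410],None,fx=5,fy=5,interpolation=cv2.INTER_CUBIC);b=cv2.resize(s[235:315,305:385],None,fx=5,fy=5,interpolation=cv2.INTER_CUBIC)
cv2.imwrite("pics/d1.png",np.hstack([a,b]))
E
```

```text
time_s: 2.35
position: [0.5195, -0.0662, 0.0591]
tool_rot: [[-0.004, 0.974, -0.227], [0.001, -0.227, -0.974], [-1.0, -0.004, -0.001]]
ft_force: [-0.3, -0.9, -0.5]
grip_width: 0.0599
t 2.35 p [519.5 -66.2  59.1] jaw -13.12 tilt [-0.004  0.001 -1.   ] F [-0.3 -0.9 -0.5] M [-0.01 -0.03  0.01] w 59.9
top [368.43285471 254.00214557]
scene [344.79356204 273.92304755]
```

View pics/d1.png

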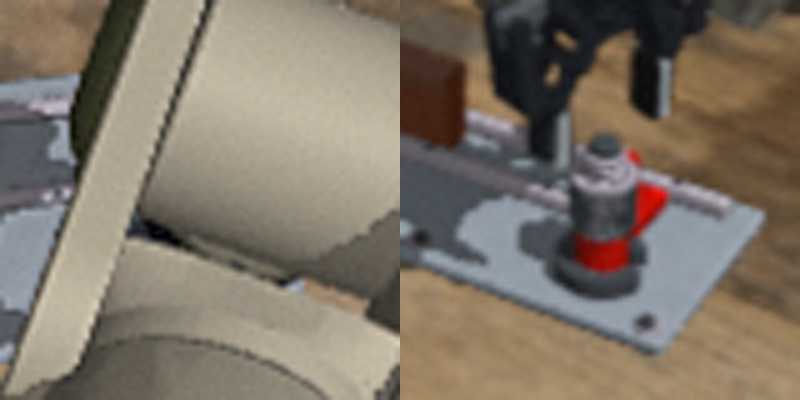

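The scene view shows the fingertips at about (335,268) and (355,258), which is higher than the state implies. I'll check that by projection.

Run:
```python
from h import *
st()
for z in(.059,.067,.08,.1):
    for sgn in(-1,1): print(z,sgn,proj("scene",[.5195+sgn*.033*.974,-.0662-sgn*.033*.227,z]))
print("nut",proj("scene",[.521,-.068,.097]),proj("scene",[.521,-.068,.06]))
cv2.imwrite("pics/d2.png",cv2.resize(eyes.get_image("scene")[200:320,270:430,::-1],None,fx=5,fy=5,interpolation=cv2.INTER_CUBIC))
```

```text
t 2.45 p [520.5 -66.5  61. ] jaw -13.12 tilt [-0.001  0.    -1.   ] F [ 0.3 -0.3  0.6] M [-0.03 -0.03  0.01] w 59.9
0.059 -1 [334.21164853 279.33136088]
0.059 1 [353.13298864 269.21296612]
0.067 -1 [334.2499934  276.90135746]
0.067 1 [353.23567246 266.80890472]
0.08 -1 [334.31288614 272.91569841]
0.08 1 [353.40405382 262.866715  ]
0.1 -1 [334.41107794 266.69305549]
0.1 1 [353.66684306 256.71422228]
nut [345.0481748 262.5474297] [344.69900181 273.87985351]
```

View pics/d2.png

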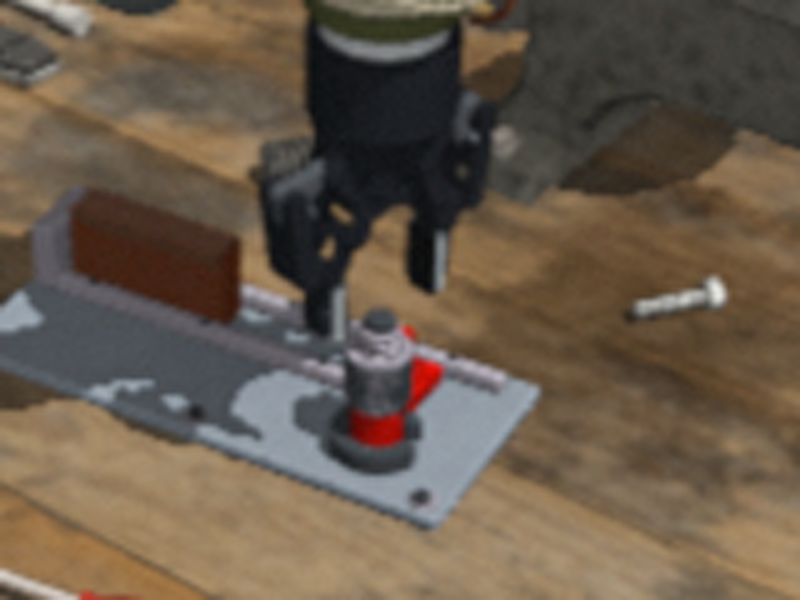

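Run:
```python
from h import *
print(proj("scene",[.134,.533,.196]),proj("scene",[.134,.533,.209]),proj("scene",[.134,.533,.236]))
s=cv2.imread("pics/scene0.png")
cv2.imwrite("pics/d3.png",cv2.resize(s[130:230,10:130],None,fx=5,fy=5,interpolation=cv2.INTER_CUBIC))
```

```text
[ 66.26394843 219.27475759] [ 64.77353529 214.94726761] [ 61.6221784  205.79714338]
```

View pics/d3.png

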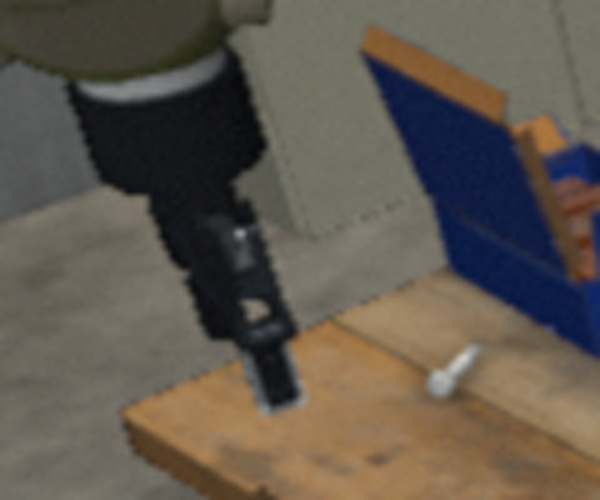

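The tips look about 30 mm higher than reported. A light closing test at TCP z 51 will settle it: a width of 36 mm means collar, and 23 mm or less means washer, spring or nut.

```bash
python3 -m pendant '{"travel":[[0.5,-1.5,-5],[0,0,-5],[0,0,0],[0,0,0],[0,0,0],[0,0,0],[0,0,0],[0,0,0]],"delta_rot":[[0,0,0],[0,0,0],[0,0,0],[0,0,0],[0,0,0],[0,0,0],[0,0,0],[0,0,0]]}' 30 20
python3 -c "
from h import *
st()"
```

```text
time_s: 3.17
position: [0.5212, -0.0681, 0.0512]
tool_rot: [[0.0, 0.974, -0.227], [-0.0, -0.227, -0.974], [-1.0, 0.0, 0.0]]
ft_force: [-0.0, -0.0, -0.3]
grip_width: 0.0299
t 3.17 p [521.2 -68.1  51.2] jaw -13.12 tilt [ 0. -0. -1.] F [-0.  -0.  -0.3] M [-0.02 -0.04  0.02] w 29.9
```

```bash
python3 -m pendant '{"travel":[[0,0,0],[0,0,0],[0,0,0],[0,0,0],[0,0,0],[0,0,0]],"delta_rot":[[0,0,0],[0,0,0],[0,0,0],[0,0,0],[0,0,0],[0,0,0]]}' 10 20
python3 - <<'E'
from h import *
st()
cv2.imwrite("pics/d4.png",cv2.resize(eyes.get_image("scene")[200:320,270:430,::-1],None,fx=5,fy=5,interpolation=cv2.INTER_CUBIC))
E
```

```text
time_s: 3.67
position: [0.5238, -0.0688, 0.0518]
tool_rot: [[0.006, 0.974, -0.227], [-0.002, -0.227, -0.974], [-1.0, 0.007, 0.0]]
ft_force: [9.0, -0.8, -2.5]
grip_width: 0.0204
t 3.67 p [523.8 -68.8  51.8] jaw -13.14 tilt [ 0.006 -0.002 -1.   ] F [ 9.  -0.8 -2.5] M [-0.15 -1.54  0.01] w 20.4
```

View pics/d4.png

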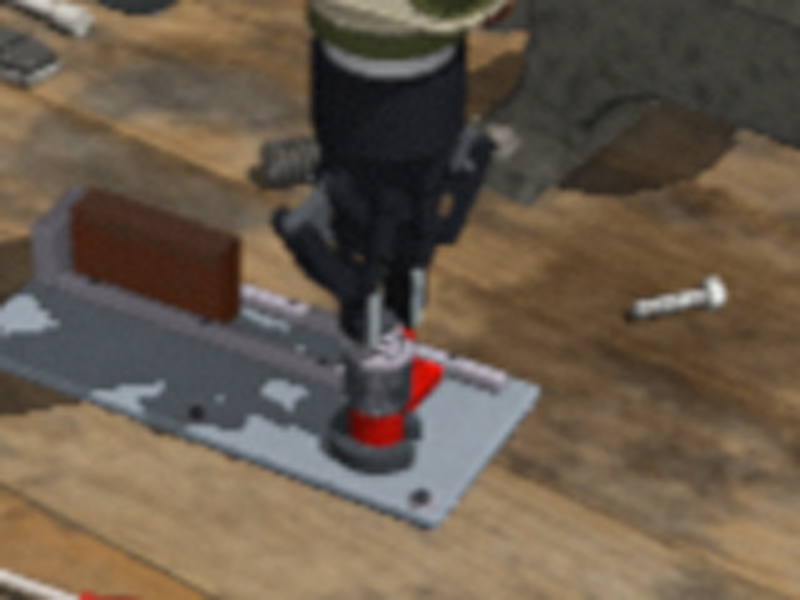

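The fingers closed on the nut (20 mm wide), with tips near z 80 where the tool reports 52. So real tips are about 25–30 mm above the reported z. The sideways force puts the post about 2.7 mm further in x. I'll reopen, go down with force checks, and close again.

```bash
python3 -m pendant '{"travel":[[0,0,0],[0,0,0],[0,0,0],[1.4,0,0],[1.4,0,-5],[0,0,-5],[0,0,-5],[0,0,-5],[0,0,0],[0,0,0]],"delta_rot":[[0,0,0],[0,0,0],[0,0,0],[0,0,0],[0,0,0],[0,0,0],[0,0,0],[0,0,0],[0,0,0],[0,0,0]]}' 60 20
python3 -m pendant '{"travel":[[0,0,0],[0,0,0],[0,0,0],[0,0,0],[0,0,0],[0,0,0]],"delta_rot":[[0,0,0],[0,0,0],[0,0,0],[0,0,0],[0,0,0],[0,0,0]]}' 30 20
python3 -c "
from h import *
st()"
```

```text
time_s: 4.55
position: [0.5237, -0.068, 0.0306]
tool_rot: [[-0.001, 0.974, -0.227], [0.0, -0.227, -0.974], [-1.0, -0.001, -0.0]]
ft_force: [-0.0, -0.6, -0.7]
grip_width: 0.0599
time_s: 5.05
position: [0.5241, -0.0681, 0.0313]
tool_rot: [[0.001, 0.974, -0.227], [-0.0, -0.227, -0.974], [-1.0, 0.001, 0.0]]
ft_force: [-1.0, -0.4, 4.2]
grip_width: 0.0349
t 5.05 p [524.1 -68.1  31.3] jaw -13.12 tilt [ 0.001 -0.    -1.   ] F [-1.  -0.4  4.2] M [-0.    0.07  0.03] w 34.9
```

```bash
python3 -m pendant '{"travel":[[0,0,0],[0,0,0],[0,0,-4],[0,0,-4],[0,0,-3],[0,0,0]],"delta_rot":[[0,0,0],[0,0,0],[0,0,0],[0,0,0],[0,0,0],[0,0,0]]}' 50 20
python3 -m pendant '{"travel":[[0,0,0],[0,0,0],[0,0,0],[0,0,0],[0,0,0]],"delta_rot":[[0,0,0],[0,0,0],[0,0,0],[0,0,0],[0,0,0]]}' 25 60
python3 - <<'E'
from h import *
st()
cv2.imwrite("pics/d5.png",cv2.resize(eyes.get_image("scene")[200:320,270:430,::-1],None,fx=5,fy=5,interpolation=cv2.INTER_CUBIC))
E
```

```text
time_s: 5.55
position: [0.5234, -0.0679, 0.0191]
tool_rot: [[-0.002, 0.974, -0.227], [0.001, -0.227, -0.974], [-1.0, -0.002, -0.0]]
ft_force: [-0.3, -0.7, 0.5]
grip_width: 0.05
time_s: 5.97
position: [0.524, -0.0681, 0.0202]
tool_rot: [[0.0, 0.974, -0.227], [-0.0, -0.227, -0.974], [-1.0, 0.0, 0.0]]
ft_force: [-1.0, 0.4, 1.4]
grip_width: 0.0342
t 5.97 p [524.  -68.1  20.2] jaw -13.12 tilt [ 0. -0. -1.] F [-1.   0.4  1.4] M [ 0.05  0.11 -0.03] w 34.2
```

View pics/d5.png

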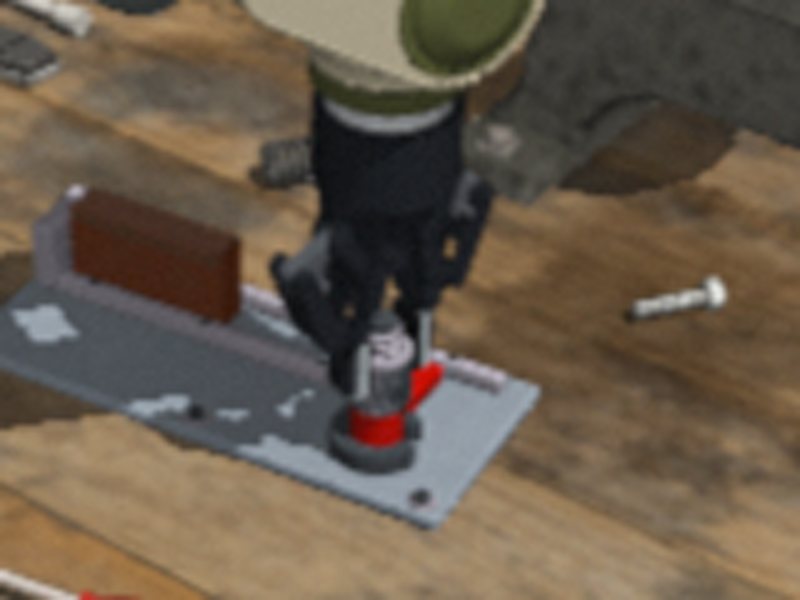

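Collar gripped, with the tips at its lower half. Next: lift 13 mm.

```bash
python3 -m pendant '{"travel":[[0,0,3],[0,0,4],[0,0,4],[0,0,2],[0,0,1],[0,0,0]],"delta_rot":[[0,0,0],[0,0,0],[0,0,0],[0,0,0],[0,0,0],[0,0,0]]}' 25 70
python3 -c "
from h import *
st()"
```

```text
time_s: 6.52
position: [0.5238, -0.068, 0.034]
tool_rot: [[-0.0, 0.974, -0.227], [0.0, -0.227, -0.974], [-1.0, -0.0, -0.0]]
ft_force: [2.8, -0.7, -11.1]
grip_width: 0.0334
t 6.52 p [523.8 -68.   34. ] jaw -13.12 tilt [-0.  0. -1.] F [  2.8  -0.7 -11.1] M [-0.13 -0.58  0.03] w 33.4
```

```bash
python3 -m pendant '{"travel":[[0,0,0],[0,0,0],[0,0,0],[0,0,0],[0,0,0],[0,0,0]],"delta_rot":[[0,0,-0.08],[0,0,-0.08],[0,0,-0.08],[0,0,-0.08],[0,0,-0.08],[0,0,0]]}'
python3 -c "
from h import *
st()"
```

```text
time_s: 7.02
position: [0.5235, -0.0679, 0.0336]
tool_rot: [[-0.001, 0.807, -0.591], [0.0, -0.591, -0.807], [-1.0, -0.001, 0.0]]
ft_force: [0.4, 0.2, -10.4]
grip_width: 0.0338
t 7.02 p [523.5 -67.9  33.6] jaw -36.2 tilt [-0.001  0.    -1.   ] F [  0.4   0.2 -10.4] M [-0.03 -0.22  0.01] w 33.8
```

```bash
python3 -m pendant '{"travel":[[0,0,0],[0,0,0],[0,0,0],[0,0,0],[0,0,0],[0,0,0],[0,0,0],[0,0,0],[0,0,0],[0,0,0],[0,0,0]],"delta_rot":[[0,0,-0.1],[0,0,-0.1],[0,0,-0.1],[0,0,-0.1],[0,0,-0.1],[0,0,-0.1],[0,0,-0.1],[0,0,-0.1],[0,0,-0.1],[0,0,0],[0,0,0]]}'
python3 - <<'E'
from h import *
st()
cv2.imwrite("pics/d6.png",cv2.resize(eyes.get_image("scene")[200:320,270:430,::-1],None,fx=5,fy=5,interpolation=cv2.INTER_CUBIC))
E
```

```text
time_s: 7.93
position: [0.5232, -0.0673, 0.0336]
tool_rot: [[-0.002, 0.046, -0.999], [0.002, -0.999, -0.046], [-1.0, -0.002, 0.002]]
ft_force: [-0.4, 4.9, -11.1]
grip_width: 0.0337
t 7.93 p [523.2 -67.3  33.6] jaw -87.34 tilt [-0.002  0.002 -1.   ] F [ -0.4   4.9 -11.1] M [ 0.89 -0.02 -0.01] w 33.7
```

View pics/d6.png

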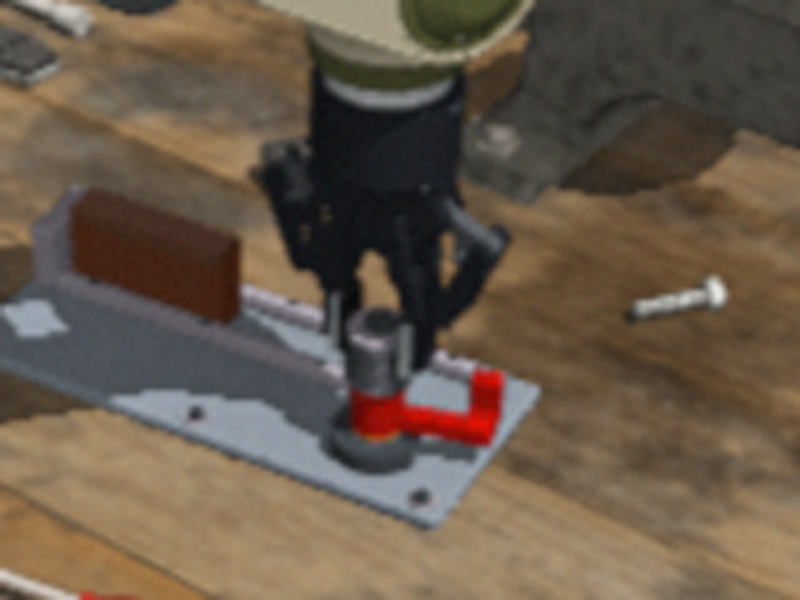

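The arm has swung to fixture −y at +1.295 rad. I'll lower it into the open slot.

```bash
python3 -m pendant '{"travel":[[0,0.5,-1],[0,0,-3],[0,0,-3],[0,0,-3],[0,0,-2],[0,0,-2],[0,0,0],[0,0,0]],"delta_rot":[[0,0,-0.015],[0,0,0],[0,0,0],[0,0,0],[0,0,0],[0,0,0],[0,0,0],[0,0,0]]}'
python3 -c "
from h import *
st()"
```

```text
time_s: 8.65
position: [0.5237, -0.0673, 0.0203]
tool_rot: [[-0.0, 0.027, -1.0], [0.0, -1.0, -0.027], [-1.0, -0.0, 0.0]]
ft_force: [-3.6, 4.6, -3.1]
grip_width: 0.0335
t 8.65 p [523.7 -67.3  20.3] jaw -88.43 tilt [-0.  0. -1.] F [-3.6  4.6 -3.1] M [1.09 0.65 0.04] w 33.5
```

Collar is down in the open slot (z back to 20.3). I'll release, rise, and go over the loose block, aiming for (465, 335).

```bash
python3 -m pendant '{"travel":[[0,0,0],[0,0,0],[0,0,0],[0,0,10],[0,0,25],[0,0,30],[0,0,35],[0,0,0]],"delta_rot":[[0,0,0],[0,0,0],[0,0,0],[0,0,0],[0,0,0],[0,0,0],[0,0,0],[0,0,0]]}' 60 40
python3 -m pendant '{"travel":[[-4.9,33.5,0],[-4.9,33.5,0],[-4.9,33.5,0],[-4.9,33.5,0],[-4.9,33.5,0],[-4.9,33.5,0],[-4.9,33.5,0],[-4.9,33.5,0],[-4.9,33.5,0],[-4.9,33.5,0],[-4.9,33.5,0],[-4.9,33.5,0],[0,0,0],[0,0,0]],"delta_rot":[[0,0,0.0077],[0,0,0.0077],[0,0,0.0077],[0,0,0.0077],[0,0,0.0077],[0,0,0.0077],[0,0,0.0077],[0,0,0.0077],[0,0,0.0077],[0,0,0.0077],[0,0,0],[0,0,0],[0,0,0],[0,0,0]]}'
python3 - <<'E'
from h import *
st()
t=eyes.get_image("top")[:,:,::-1];s=eyes.get_image("scene")[:,:,::-1]
a=cv2.resize(t[200:300,330:410],None,fx=5,fy=5,interpolation=cv2.INTER_CUBIC);b=cv2.resize(s[180:280,190:270],None,fx=5,fy=5,interpolation=cv2.INTER_CUBIC)
cv2.imwrite("pics/d7.png",np.hstack([a,b]))
E
```

```text
time_s: 9.32
position: [0.5272, -0.0688, 0.1272]
tool_rot: [[0.012, 0.027, -1.0], [-0.005, -1.0, -0.027], [-1.0, 0.005, -0.012]]
ft_force: [1.4, -0.0, 0.9]
grip_width: 0.0602
time_s: 10.48
position: [0.465, 0.3358, 0.1207]
tool_rot: [[0.002, 0.106, -0.994], [0.0, -0.994, -0.106], [-1.0, -0.0, -0.002]]
ft_force: [-0.0, -1.1, 0.0]
grip_width: 0.0602
t 10.48 p [465.  335.8 120.7] jaw -83.89 tilt [ 0.002  0.    -1.   ] F [-0.  -1.1  0. ] M [-0.    0.02  0.05] w 60.2
```

View pics/d7.png

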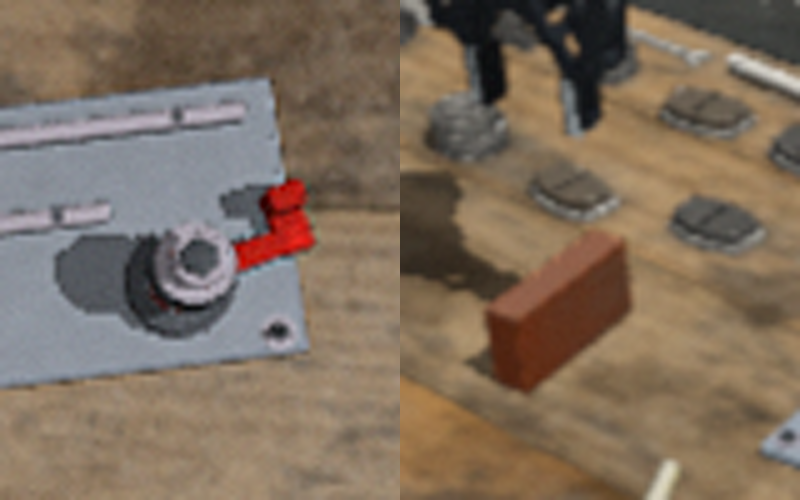

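The dog is swung clear. The fingers are above the loose block, in line with it. I'll descend to reported z≈2 (tips about 28 mm up) and grip.

```bash
python3 -m pendant '{"travel":[[0,-0.5,-20],[0,0,-25],[0,0,-25],[0,0,-20],[0,0,-15],[0,0,-8],[0,0,-6],[0,0,0],[0,0,0]],"delta_rot":[[0,0,0],[0,0,0],[0,0,0],[0,0,0],[0,0,0],[0,0,0],[0,0,0],[0,0,0],[0,0,0]]}' 60 40
python3 -m pendant '{"travel":[[0,0,0],[0,0,0],[0,0,0],[0,0,0],[0,0,0],[0,0,0]],"delta_rot":[[0,0,0],[0,0,0],[0,0,0],[0,0,0],[0,0,0],[0,0,0]]}' 10 35
python3 - <<'E'
from h import *
st()
cv2.imwrite("pics/e1.png",eyes.get_image("scene")[:,:,::-1]);cv2.imwrite("pics/e1t.png",eyes.get_image("top")[:,:,::-1])
E
```

```text
time_s: 11.33
position: [0.4657, 0.3338, 0.0017]
tool_rot: [[0.001, 0.103, -0.995], [0.0, -0.995, -0.103], [-1.0, -0.0, -0.001]]
ft_force: [0.1, -0.7, 0.1]
grip_width: 0.0599
time_s: 11.83
position: [0.4655, 0.3343, 0.0018]
tool_rot: [[0.001, 0.104, -0.995], [0.001, -0.995, -0.104], [-1.0, -0.001, -0.001]]
ft_force: [-1.8, 0.7, 6.0]
grip_width: 0.0245
t 11.83 p [465.5 334.3   1.8] jaw -84.05 tilt [ 0.001  0.001 -1.   ] F [-1.8  0.7  6. ] M [ 0.07  0.19 -0.03] w 24.5
```

Gripped at 24.5 mm. Next: lift, and carry to fixture (30, −62), which is world (571.7, −13.1) with jaws at 7°.

```bash
python3 -m pendant '{"travel":[[0,0,0],[0,0,10],[0,0,20],[0,0,30],[0,0,30],[0,0,25],[0,0,0]],"delta_rot":[[0,0,0],[0,0,0],[0,0,0],[0,0,0],[0,0,0],[0,0,0],[0,0,0]]}' 10 50
python3 -m pendant '{"travel":[[6.6,-21.7,0],[6.6,-21.7,0],[6.6,-21.7,0],[6.6,-21.7,0],[6.6,-21.7,0],[6.6,-21.7,0],[6.6,-21.7,0],[6.6,-21.7,0],[6.6,-21.7,0],[6.6,-21.7,0],[6.6,-21.7,0],[6.6,-21.7,0],[6.6,-21.7,0],[6.6,-21.7,0],[6.6,-21.7,0],[6.6,-21.7,0],[0,0,0],[0,0,0]],"delta_rot":[[0,0,0.0993],[0,0,0.0993],[0,0,0.0993],[0,0,0.0993],[0,0,0.0993],[0,0,0.0993],[0,0,0.0993],[0,0,0.0993],[0,0,0.0993],[0,0,0.0993],[0,0,0.0993],[0,0,0.0993],[0,0,0.0993],[0,0,0.0993],[0,0,0.0993],[0,0,0.0993],[0,0,0],[0,0,0]]}'
python3 - <<'E'
from h import *
st()
s=eyes.get_image("scene")[:,:,::-1];cv2.imwrite("pics/e2.png",s)
h=cv2.cvtColor(s,cv2.COLOR_BGR2HSV)
m=((h[...,0]<12)|(h[...,0]>172))&(h[...,1]>90)&(h[...,2]>45);m[:,:270]=0;m[:,390:]=0;m[:190]=0;m[310:]=0
for k in cv2.findContours(m.astype(np.uint8),0,2)[0]:
    if cv2.contourArea(k)>60: print(cv2.contourArea(k),cv2.boundingRect(k))
E
```

```text
time_s: 12.52
position: [0.4671, 0.3349, 0.1216]
tool_rot: [[0.008, 0.104, -0.995], [0.003, -0.995, -0.104], [-1.0, -0.003, -0.009]]
ft_force: [0.4, -0.1, -1.0]
grip_width: 0.0236
time_s: 14.02
position: [0.5704, -0.0139, 0.1156]
tool_rot: [[-0.001, 0.993, 0.119], [0.0, 0.119, -0.993], [-1.0, -0.001, -0.0]]
ft_force: [0.2, 0.1, -1.0]
grip_width: 0.0238
t 14.02 p [570.4 -13.9 115.6] jaw 6.81 tilt [-0.001  0.    -1.   ] F [ 0.2  0.1 -1. ] M [0.01 0.02 0.01] w 23.8
203.0 (339, 278, 32, 16)
538.5 (284, 237, 34, 27)
608.5 (321, 219, 39, 30)
```

```bash
python3 -m pendant '{"travel":[[1.4,0.5,-15],[0,0,-25],[0,0,-25],[0,0,-12],[0,0,-8],[0,0,-4],[0,0,-3],[0,0,-3],[0,0,0]],"delta_rot":[[0,0,0.003],[0,0,0],[0,0,0],[0,0,0],[0,0,0],[0,0,0],[0,0,0],[0,0,0],[0,0,0]]}'
python3 -c "
from h import *
st()"
```

```text
time_s: 14.82
position: [0.5723, -0.0126, 0.0213]
tool_rot: [[0.001, 0.992, 0.124], [-0.0, 0.124, -0.992], [-1.0, 0.001, 0.0]]
ft_force: [-0.1, -0.3, -1.9]
grip_width: 0.0239
t 14.82 p [572.3 -12.6  21.3] jaw 7.15 tilt [ 0.001 -0.    -1.   ] F [-0.1 -0.3 -1.9] M [-0.02 -0.06  0.03] w 23.9
```

Block bottom is just below the rail tops with no contact force. I'll keep lowering it to the floor.

```bash
python3 -m pendant '{"travel":[[0,0,-3],[0,0,-2],[0,0,-2],[0,0,-1],[0,0,-1],[0,0,0],[0,0,0]],"delta_rot":[[0,0,0],[0,0,0],[0,0,0],[0,0,0],[0,0,0],[0,0,0],[0,0,0]]}'
python3 -c "
from h import *
st()"
```

```text
time_s: 15.4
position: [0.5722, -0.0128, 0.0121]
tool_rot: [[0.0, 0.992, 0.124], [-0.0, 0.124, -0.992], [-1.0, 0.0, 0.0]]
ft_force: [-1.1, -0.4, -0.6]
grip_width: 0.024
t 15.4 p [572.2 -12.8  12.1] jaw 7.15 tilt [ 0. -0. -1.] F [-1.1 -0.4 -0.6] M [-0.02  0.01 -0.04] w 24.0
```

```bash
python3 -m pendant '{"travel":[[-0.4,3,-0.3],[-0.5,4,0],[-0.5,4,0],[-0.5,4,0],[-0.4,3,0],[-0.2,2,0],[0,0,0]],"delta_rot":[[0,0,0],[0,0,0],[0,0,0],[0,0,0],[0,0,0],[0,0,0],[0,0,0]]}'
python3 -c "
from h import *
st()"
python3 -m pendant '{"travel":[[-0.2,2,0],[-0.2,2,0],[-0.1,1,0],[0,0,0]],"delta_rot":[[0,0,0],[0,0,0],[0,0,0],[0,0,0]]}'
python3 -c "
from h import *
st()"
```

```text
time_s: 15.98
position: [0.5696, 0.0079, 0.0119]
tool_rot: [[0.0, 0.992, 0.125], [0.0, 0.125, -0.992], [-1.0, 0.0, -0.0]]
ft_force: [-0.6, 1.5, 2.0]
grip_width: 0.0241
t 15.98 p [569.6   7.9  11.9] jaw 7.18 tilt [ 0.  0. -1.] F [-0.6  1.5  2. ] M [0.35 0.03 0.01] w 24.1
time_s: 16.32
position: [0.5693, 0.0123, 0.0118]
tool_rot: [[0.0, 0.992, 0.124], [-0.0, 0.124, -0.992], [-1.0, 0.0, 0.0]]
ft_force: [-0.0, -1.2, 2.3]
grip_width: 0.0236
t 16.32 p [569.3  12.3  11.8] jaw 7.15 tilt [ 0. -0. -1.] F [-0.  -1.2  2.3] M [-0.1  -0.08 -0.04] w 23.6
```

```bash
for i in 1; do python3 -m pendant '{"travel":[[-0.1,1,0],[-0.1,1,0],[0,0,0]],"delta_rot":[[0,0,0],[0,0,0],[0,0,0]]}'; python3 -c "
from h import *
st()"; done; python3 -m pendant '{"travel":[[-0.1,1,0],[-0.1,1,0],[0,0,0]],"delta_rot":[[0,0,0],[0,0,0],[0,0,0]]}'; python3 -c "
from h import *
st()"
```

```text
time_s: 16.57
position: [0.5691, 0.0142, 0.0118]
tool_rot: [[0.0, 0.992, 0.124], [-0.0, 0.124, -0.992], [-1.0, 0.0, 0.0]]
ft_force: [0.0, -2.9, 3.4]
grip_width: 0.0243
t 16.57 p [569.1  14.2  11.8] jaw 7.15 tilt [ 0. -0. -1.] F [ 0.  -2.9  3.4] M [-0.29 -0.07 -0.08] w 24.3
time_s: 16.82
position: [0.569, 0.0151, 0.0119]
tool_rot: [[0.001, 0.992, 0.125], [-0.002, 0.125, -0.992], [-1.0, 0.0, 0.002]]
ft_force: [0.7, -8.8, 3.4]
grip_width: 0.0237
t 16.82 p [569.   15.1  11.9] jaw 7.16 tilt [ 0.001 -0.002 -1.   ] F [ 0.7 -8.8  3.4] M [-1.3  -0.05 -0.03] w 23.7
```

```bash
python3 -m pendant '{"travel":[[-0.1,1,0],[-0.1,1,0],[-0.1,1,0],[0,0,0],[0,0,0]],"delta_rot":[[0,0,0],[0,0,0],[0,0,0],[0,0,0],[0,0,0]]}' 10 60; python3 -c "
from h import *
st()"
python3 - <<'E'
from h import *
s=eyes.get_image("scene")[:,:,::-1]; t=eyes.get_image("top")[:,:,::-1]
cv2.imwrite("pics/f1.png",s);cv2.imwrite("pics/f1t.png",t)
E
```

```text
time_s: 17.23
position: [0.5695, 0.0151, 0.0121]
tool_rot: [[0.002, 0.992, 0.125], [-0.007, 0.125, -0.992], [-1.0, 0.001, 0.007]]
ft_force: [2.0, -23.8, 2.1]
grip_width: 0.024
t 17.23 p [569.5  15.1  12.1] jaw 7.16 tilt [ 0.002 -0.007 -1.   ] F [  2.  -23.8   2.1] M [-3.62 -0.16  0.09] w 24.0
```

Firm stop: 24 N with no further advance, at about 13 mm short of nominal +y and close to the predicted home. I'll ease the push, release, and rise.

```bash
python3 -m pendant '{"travel":[[0.2,-1.5,0],[0.2,-1.2,0],[0,0,0]],"delta_rot":[[0,0,0],[0,0,0],[0,0,0]]}'; python3 -c "
from h import *
st()"; python3 -m pendant '{"travel":[[0,0,0],[0,0,0],[0,0,0],[0,0,0],[0,0,8],[0,0,20],[0,0,30],[0,0,30],[0,0,20],[0,0,0]],"delta_rot":[[0,0,0],[0,0,0],[0,0,0],[0,0,0],[0,0,0],[0,0,0],[0,0,0],[0,0,0],[0,0,0],[0,0,0]]}' 60 40
python3 -c "
from h import *
st()"
```

```text
time_s: 17.58
position: [0.5692, 0.0152, 0.0119]
tool_rot: [[0.001, 0.992, 0.124], [-0.002, 0.124, -0.992], [-1.0, 0.001, 0.002]]
ft_force: [0.6, -8.8, 2.7]
grip_width: 0.0235
t 17.58 p [569.2  15.2  11.9] jaw 7.14 tilt [ 0.001 -0.002 -1.   ] F [ 0.6 -8.8  2.7] M [-1.41 -0.15  0.09] w 23.5
time_s: 18.42
position: [0.5708, 0.0165, 0.1248]
tool_rot: [[0.008, 0.992, 0.125], [-0.001, 0.125, -0.992], [-1.0, 0.008, 0.002]]
ft_force: [0.2, 0.3, 0.8]
grip_width: 0.0604
t 18.42 p [570.8  16.5 124.8] jaw 7.17 tilt [ 0.008 -0.001 -1.   ] F [0.2 0.3 0.8] M [-0.03 -0.06  0.04] w 60.4
```

```bash
python3 -m pendant '{"travel":[[-2.8,-5.2,0],[-2.8,-5.2,0],[-2.8,-5.2,0],[-2.8,-5.2,0],[-2.8,-5.2,0],[-2.8,-5.2,0],[-2.8,-5.2,0],[-2.8,-5.2,0],[-2.8,-5.2,0],[-2.8,-5.2,0],[-2.8,-5.2,0],[-2.8,-5.2,0],[-2.8,-5.2,0],[-2.8,-5.2,0],[-2.8,-5.2,0],[-2.8,-5.2,0],[0,0,0],[0,0,0]],"delta_rot":[[0,0,-0.1043],[0,0,-0.1043],[0,0,-0.1043],[0,0,-0.1043],[0,0,-0.1043],[0,0,-0.1043],[0,0,-0.1043],[0,0,-0.1043],[0,0,-0.1043],[0,0,-0.1043],[0,0,-0.1043],[0,0,-0.1043],[0,0,-0.1043],[0,0,-0.1043],[0,0,-0.1043],[0,0,-0.1043],[0,0,0],[0,0,0]]}' 60
python3 - <<'E'
from h import *
st()
t=eyes.get_image("top")[:,:,::-1];s=eyes.get_image("scene")[:,:,::-1]
cv2.imwrite("pics/g_t.png",t);cv2.imwrite("pics/g_s.png",s)
h=cv2.cvtColor(s,cv2.COLOR_BGR2HSV)
m=((h[...,0]<12)|(h[...,0]>172))&(h[...,1]>90)&(h[...,2]>45);m[:,:270]=0;m[:,390:]=0;m[:190]=0;m[310:]=0
for k in cv2.findContours(m.astype(np.uint8),0,2)[0]:
    if cv2.contourArea(k)>60: print(cv2.contourArea(k),cv2.boundingRect(k))
E
```

```text
time_s: 19.92
position: [0.5238, -0.0665, 0.1196]
tool_rot: [[-0.0, 0.029, -1.0], [0.0, -1.0, -0.029], [-1.0, -0.0, 0.0]]
ft_force: [-0.8, -0.7, -0.1]
grip_width: 0.06
t 19.92 p [523.8 -66.5 119.6] jaw -88.31 tilt [-0.  0. -1.] F [-0.8 -0.7 -0.1] M [ 0.01 -0.03  0.03] w 60.0
203.5 (339, 278, 32, 16)
991.5 (283, 238, 65, 35)
```

The two blocks now show as one region in the image. I'll descend to the collar and grip it.

```bash
python3 -m pendant '{"travel":[[0,-0.7,-20],[0,0,-25],[0,0,-20],[0,0,-15],[0,0,-10],[0,0,-6],[0,0,-3.5],[0,0,0],[0,0,0]],"delta_rot":[[0,0,0],[0,0,0],[0,0,0],[0,0,0],[0,0,0],[0,0,0],[0,0,0],[0,0,0],[0,0,0]]}' 60 40
python3 -c "
from h import *
st()"
python3 -m pendant '{"travel":[[0,0,0],[0,0,0],[0,0,0],[0,0,0],[0,0,0]],"delta_rot":[[0,0,0],[0,0,0],[0,0,0],[0,0,0],[0,0,0]]}' 25 70
python3 -c "
from h import *
st()"
```

```text
time_s: 20.77
position: [0.5244, -0.0674, 0.0208]
tool_rot: [[0.001, 0.027, -1.0], [-0.0, -1.0, -0.027], [-1.0, 0.0, -0.001]]
ft_force: [0.7, -1.0, 0.0]
grip_width: 0.06
t 20.77 p [524.4 -67.4  20.8] jaw -88.44 tilt [ 0.001 -0.    -1.   ] F [ 0.7 -1.   0. ] M [ 0.04 -0.02 -0.  ] w 60.0
time_s: 21.18
position: [0.5245, -0.0674, 0.0212]
tool_rot: [[0.002, 0.027, -1.0], [-0.0, -1.0, -0.027], [-1.0, 0.0, -0.002]]
ft_force: [-0.2, 0.8, 5.1]
grip_width: 0.0336
t 21.18 p [524.5 -67.4  21.2] jaw -88.46 tilt [ 0.002 -0.    -1.   ] F [-0.2  0.8  5.1] M [ 0.1   0.16 -0.07] w 33.6
```

Gripped and well centred. Next: lift 13.5 mm, then turn back +1.31 rad.

```bash
python3 -m pendant '{"travel":[[0,0,3],[0,0,4],[0,0,4],[0,0,2.5],[0,0,0],[0,0,0]],"delta_rot":[[0,0,0],[0,0,0],[0,0,0],[0,0,0],[0,0,0],[0,0,0]]}' 25 70
python3 -c "
from h import *
st()"
python3 -m pendant '{"travel":[[0,0,0],[0,0,0],[0,0,0],[0,0,0],[0,0,0],[0,0,0],[0,0,0]],"delta_rot":[[0,0,0.1],[0,0,0.1],[0,0,0.1],[0,0,0.1],[0,0,0.1],[0,0,0.1],[0,0,0]]}'
python3 -c "
from h import *
st()"
```

```text
time_s: 21.68
position: [0.524, -0.0673, 0.0336]
tool_rot: [[-0.0, 0.027, -1.0], [0.0, -1.0, -0.027], [-1.0, -0.0, 0.0]]
ft_force: [2.5, -0.5, -10.9]
grip_width: 0.0337
t 21.68 p [524.  -67.3  33.6] jaw -88.46 tilt [-0.  0. -1.] F [  2.5  -0.5 -10.9] M [-0.18 -0.52  0.  ] w 33.7
time_s: 22.27
position: [0.5241, -0.0674, 0.0335]
tool_rot: [[0.0, 0.589, -0.808], [0.0, -0.808, -0.589], [-1.0, 0.0, -0.0]]
ft_force: [3.2, -0.4, -9.1]
grip_width: 0.0334
t 22.27 p [524.1 -67.4  33.5] jaw -53.89 tilt [ 0.  0. -1.] F [ 3.2 -0.4 -9.1] M [-0.17 -0.7   0.02] w 33.4
```

```bash
python3 -m pendant '{"travel":[[0,0,0],[0,0,0],[0,0,0],[0,0,0],[0,0,0],[0,0,0],[0,0,0],[0,0,0],[0,0,0],[0,0,0]],"delta_rot":[[0,0,0.1],[0,0,0.1],[0,0,0.1],[0,0,0.1],[0,0,0.1],[0,0,0.1],[0,0,0.07],[0,0,0.042],[0,0,0],[0,0,0]]}'
python3 -c "
from h import *
st()"
python3 -m pendant '{"travel":[[0,0,-2.5],[0,0,-3],[0,0,-3],[0,0,-3],[0,0,-2],[0,0,0],[0,0,0]],"delta_rot":[[0,0,0],[0,0,0],[0,0,0],[0,0,0],[0,0,0],[0,0,0],[0,0,0]]}'
python3 -c "
from h import *
st()"
```

```text
time_s: 23.1
position: [0.5243, -0.0672, 0.0337]
tool_rot: [[0.001, 0.972, -0.233], [0.0, -0.233, -0.972], [-1.0, 0.0, -0.0]]
ft_force: [4.4, 0.3, -10.1]
grip_width: 0.0335
t 23.1 p [524.3 -67.2  33.7] jaw -13.5 tilt [ 0.001  0.    -1.   ] F [  4.4   0.3 -10.1] M [ 0.1  -0.92 -0.  ] w 33.5
time_s: 23.68
position: [0.5244, -0.0674, 0.0212]
tool_rot: [[0.001, 0.973, -0.23], [-0.0, -0.23, -0.973], [-1.0, 0.001, 0.0]]
ft_force: [1.3, 2.4, 5.0]
grip_width: 0.0336
t 23.68 p [524.4 -67.4  21.2] jaw -13.31 tilt [ 0.001 -0.    -1.   ] F [1.3 2.4 5. ] M [ 0.41 -0.27  0.02] w 33.6
```

The height is back at the gripping value (21.2), so the collar is home. I'll release, withdraw to the side, and look.

```bash
python3 -m pendant '{"travel":[[0,0,0],[0,0,0],[0,0,0],[0,0,0],[0,0,8],[0,0,20],[0,0,30],[0,0,30],[0,0,20],[-5,-20,5],[-5,-30,5],[-5,-30,5],[-5,-30,5],[-5,-30,5],[-5,-30,5],[-5,-30,5],[0,0,0],[0,0,0]],"delta_rot":[[0,0,0],[0,0,0],[0,0,0],[0,0,0],[0,0,0],[0,0,0],[0,0,0],[0,0,0],[0,0,0],[0,0,0],[0,0,0],[0,0,0],[0,0,0],[0,0,0],[0,0,0],[0,0,0],[0,0,0],[0,0,0]]}' 60 40
python3 - <<'E'
from h import *
st()
t=eyes.get_image("top")[:,:,::-1];s=eyes.get_image("scene")[:,:,::-1]
a=cv2.resize(t[205:285,250:400],(800,427),interpolation=cv2.INTER_CUBIC)[:300];b=cv2.resize(s[230:300,265:395],(557,300),interpolation=cv2.INTER_CUBIC)
c=np.zeros((600,800,3),np.uint8);c[:300]=a;c[300:,:557]=b
cv2.imwrite("pics/z.png",c)
h=cv2.cvtColor(t,cv2.COLOR_BGR2HSV)
m=((h[...,0]<12)|(h[...,0]>172))&(h[...,1]>80)&(h[...,2]>95);m[:,:250]=0;m[:,400:]=0;m[:210]=0;m[290:]=0
O=np.array([.5344,.0448]);R=cv2.getRotationMatrix2D((0,0),-7.0,1)[:,:2]
for k in cv2.findContours(m.astype(np.uint8),0,2)[0]:
    if cv2.contourArea(k)>60:
        print([np.round(R.T@(on("top",p,.064)[:2]+[.0023,-.0012]-O)*1e3,1).tolist() for p in cv2.boxPoints(cv2.minAreaRect(k))])
E
```

```text
time_s: 25.18
position: [0.4886, -0.2684, 0.1636]
tool_rot: [[0.0, 0.973, -0.232], [-0.0, -0.232, -0.973], [-1.0, 0.0, 0.0]]
ft_force: [-0.0, -0.1, 0.8]
grip_width: 0.0602
t 25.18 p [ 488.6 -268.4  163.6] jaw -13.43 tilt [ 0. -0. -1.] F [-0.  -0.1  0.8] M [ 0.06  0.03 -0.05] w 60.2
[[36.6, -87.4], [35.7, -113.8], [-5.1, -111.6], [-4.2, -85.4]]
[[41.3, 113.8], [41.3, -49.2], [16.8, -48.9], [16.9, 113.5]]
```

View pics/z.png

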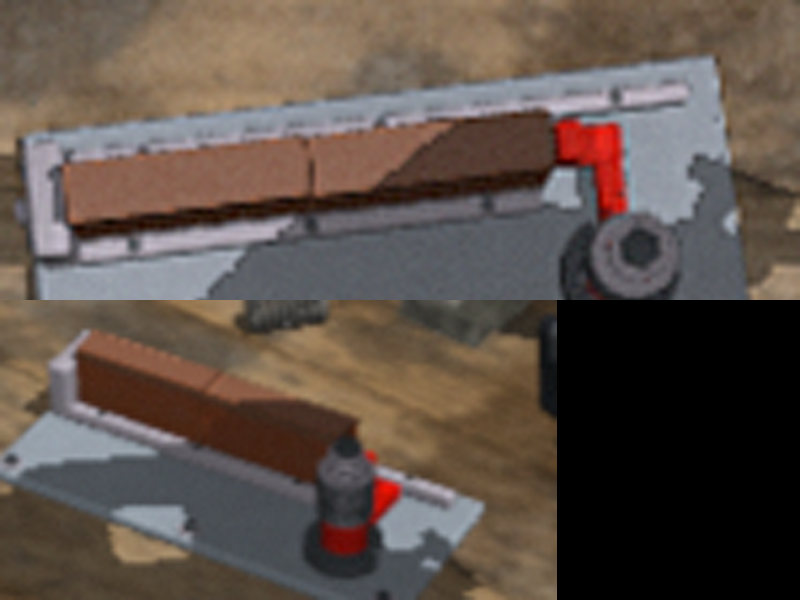

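The last view shows the two blocks end to end in the channel. The seam is at (310,165), the front is against the stop at (65,195), and the dog's nose is across the channel behind the rear block at (560,140). I'll do one last numeric check of the overall length from the top image, then hand in.

Run:
```python
from h import *
t=eyes.get_image("top")[:,:,::-1]
O=np.array([.5344,.0448]);R=cv2.getRotationMatrix2D((0,0),-7.0,1)[:,:2]
g=[]
ys=np.arange(-100,125,1.)
for y in ys:
    w=R@[.034,y/1e3]+O-[.0023,-.0012]; g.append(proj("top",[w[0],w[1],.064]))
g=np.float32(g)[None]
v=cv2.remap(t,g[...,0],g[...,1],cv2.INTER_LINEAR)[0].astype(int)
for a,b in((-97,-75),(8,24),(106,122)): print([(int(y),v[i].tolist()[::-1]) for i,y in enumerate(ys) if a<=y<=b][::2])
```

```text
[(-97, [173, 66, 65]), (-95, [190, 37, 28]), (-93, [196, 20, 11]), (-91, [193, 19, 10]), (-89, [169, 25, 18]), (-87, [118, 36, 33]), (-85, [80, 53, 46]), (-83, [82, 60, 50]), (-81, [85, 58, 49]), (-79, [80, 56, 45]), (-77, [84, 59, 50]), (-75, [82, 58, 45])]
[(8, [141, 97, 81]), (10, [140, 100, 82]), (12, [136, 94, 76]), (14, [133, 91, 72]), (16, [136, 95, 77]), (18, [141, 98, 81]), (20, [141, 99, 83]), (22, [140, 98, 81]), (24, [139, 98, 79])]
[(106, [136, 95, 78]), (108, [139, 99, 82]), (110, [138, 97, 80]), (112, [145, 100, 80]), (114, [122, 95, 86]), (116, [98, 90, 95]), (118, [120, 116, 126]), (120, [162, 157, 167]), (122, [173, 166, 178])]
```

```bash
python3 -c "
from rig import close_job
print(close_job())"
```

```text
the job is handed in; nothing more can be done
None
```

The job is done and handed in at about 25 s of robot time. I lifted the collar, turned it clockwise and let it drop into the open slot. I then set the loose block in the channel and pushed both blocks up until they stopped dead at 24 N. Last, I lifted the collar again, turned it back and let it drop home.

**Last checks:**
- **Blocks:** the top image puts the front end at fixture y of about 114.5 to 115 (the stop is at 115), the seam at about 14 and the rear end at about −86. That is about 200 mm overall, with only a faint line at the seam.
- **Dog:** it is across the channel, with its nose face at about −85 to −87 (−87 when shut). The gripper height returned to its gripping value, so the collar is fully down.
- **Robot:** it is clear of everything. I did not go near the bystanders, but I did not check their positions at the end.

**What disagreed:**
- **Tool height:** the fingertips were really about 25–30 mm above the reported height. My first close therefore landed lightly on the post's nut (9 N on the wrist), after which I worked from the measured offset.
- **Camera views:** the two cameras differed by about 5 mm. I corrected for this with the post position found by gripping.
- **Width reading:** the collar read about 34 mm wide instead of 36.

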